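# Start the balm warmer: cup on the plate, dial to the third click

### The arm

A 6-joint arm with a two-finger parallel gripper is mounted at the origin on the work surface. World frame = base frame: x ahead of the robot, y to its left, z up, the work surface at z = 0. Lengths are in mm, angles in rad, forces in N, time in s.
With the tool pointing down it reaches from about 300 to 1000 mm from the base axis. Payload 5.1 kg.
Tool frame: the origin (TCP) lies at the centre of the arm's flange, where the gripper is bolted on; the fingertips stand 190 mm ahead of it and the grasp point (between the pads) lies 171 mm ahead of it; z points along the fingers, y is the line along which they close (so a half turn about z gives the same grasp; the last joint's range is limited). The gripper opens to 95 mm and grips with 3 to 60 N. Pads are 20 mm wide; open, the fingers measure 119 mm over their backs; the gripper's body (75 mm by 180 mm) begins 59 mm behind the grasp point.
Start: joints at [-1.359, 0.124, 1.65, -0, 1.367, -0.083], TCP at [188.824, -621.958, 404.756] pointing down, gripper open.
Joint ranges: [-2.61, 2.61], [-1.02, 2.33], [0.03, 2.71], [-1.35, 4.49], [0.32, 2.68], [-2.91, 2.91]. Speed limits (rad/s): [2.57, 2.57, 3.14, 3.14, 3.14, 3.14].

### API

Orientations are given as a rotation vector (axis times angle).
In Python, from rig import r, viewer, order gives the robot as it stands.
- The arm moves only by the tool carry_out, never from a script. Its argument "targets" is a list that holds one entry, the list of rows, each a list of 7 numbers: the finger opening in m, from 0 to 0.0951, then the shift along the world's x, y, z in m, then the turn, a rotation vector about the world's x, y, z in rad. A call has 1 to 10 rows; each row is the pose to reach, as a shift and turn from the pose commanded when the call began; what a row does not reach only later rows make up. A row lasts 1/10 s, in which the tool goes at most 50 mm and 8.59 degrees, less where a joint would pass 70% of its speed; a pose out of reach is approached as far as the arm can. A call with a gripper value outside its range is refused whole. The fingers move at their own pace and stop on an object; "squeeze" is the grip in N (left out, the last holds). Time passes only in rows, so rows that repeat a pose let the fingers close. It gives the time, the measured TCP pose, the force, the opening and the grip force at its end, in the units of the state.
- r.state(): the state, without advancing time (a new reading comes with each control period).
- viewer.grab_frame(name): name is "scene" or "top"; returns a dict with "image" (420x560x3 uint8, red, green, blue), "mtx" (3x3 intrinsics, pixels), "xyz" and "orientation" of the camera in the world. Camera axes: x right, y down, z forward; pixel columns grow to the right and rows downward; lengths in mm; the calibration is good to about 2 mm. A picture is of the moment at which its call begins. There is no depth.
- order.job_done(): hands the job in; it is judged then, once.
Trained networks look in a picture, given as the dict that the camera call returned (one of the last four; its "shot" number tells which), for a name from the list of things; names that differ only in an ending like _2 or _b are one class to them, and where a whole thing is asked for, a point or a joint stands for the part that bears it (a point fixed in the world has none). Each returns a list of dicts, best first, with "conf" (0 to 1); they miss things now and then, are a little off and sometimes report something else, mostly with a low value. They report only what shows in the picture. A call takes as long as a camera call. They do not tell look-alikes from the thing itself.
- viewer.cut_out(target, picture): "region" (420x560 bool, what is visible of it) and "centre" ([column, row] in pixels, amid what is visible of it).
The state is a dict: "clock": time; "q": joint angles; "qd": joint speeds; "tau": joint torques, N m; "tool_pos": TCP position; "orientation": TCP orientation; "ft_force": force on the tool from outside, world axes, zero at the start; "torque": the same for the moment, N m; "width": finger opening in mm; "finger_force": force on a finger pad.
Only numpy, scipy, OpenCV 4.12 (cv2) and the standard library are available. Lean on these libraries where they do the work, as an engineer would, in place of code of your own. Each camera call takes 0.05 s, during which the arm holds its last target. There are 200 camera calls.

### The job

Set the empty steel melting cup gently, upright, inside the low rim on the warmer's hot plate and let go of it. Then turn the warmer's dial back anticlockwise until it meets its off stop, without forcing the stop, and from there turn it clockwise exactly three clicks, never past the third, and let go. Leave the bottle, the lipstick and the balm pot where they are.

Things in the scene. Friction and masses are not known exactly. Their poses are not given: they have to be found in the camera images.
- cup: open steel melting cup, a plain straight cylinder 58 mm in outer diameter and 50 mm high, wall 2.5 mm, about 140 g, standing on the table. Origin: centre of its underside, z up.
- warmer: white balm warmer fixed to the table, a box 180 mm (its x) by 270 mm (its y) by 55 mm high. Origin: centre of its underside; z up.
- plate (a point): point at the centre of the top face of the dark round hot plate on the warmer's top (60 mm above the table), where the cup's underside belongs, 65 mm to the warmer's +y of its centre. A rim 4 mm high, 70 mm inside and 80 mm outside diameter, stands on the plate around it.
- dial_grip (a point): on the upright axis of the black dial, 88 mm above the table, at the height to grip, 140 mm from the plate's centre. The dial: a bar 46 mm long, 12 mm thick, 64 to 98 mm above the table, on a skirt of 48 mm diameter. The point turns with it: x along the bar, z up. Clockwise from above is up, anticlockwise to off. Gripped on its flat sides with 25 to 40 N it turns with the fingers.
- dial_seat (a point): where the dial's axis leaves the warmer's top, 75 mm to its -y. The clicks: unmarked, 1 to 3 up at the start, uneven, 14 to 26 degrees apart, more than three. Leaving a click, resistance jumps to 0.1-0.25 N m, falls steadily through zero midway, turns to driving the dial on into the next click, where it jumps to resisting again. Let go, the dial settles in the nearest click.
- stop_seat (a point): on the dial's axis 20 mm inside the warmer: the off stop, a stiff spring of about 7 N m per rad met 2 degrees below the off click. Resistance past 0.35 N m means the dial is at the stop; beyond about 0.8 N m it is forced. Where the bar points at off differs from unit to unit by 30 degrees either way. Let go at the stop, the dial springs back into the off click, from which clicks count.
- indicator (a point): top of the small orange bar (10 by 5 mm) in the black slot on the warmer's top, beside the dial on the robot's side, that the dial drives: it slides to the warmer's -y as the dial turns up, 2.5 to 4.5 mm a click. At off it stands 57 mm to the warmer's -y of its centre. A rough sign only; the clicks must be felt.
- oil_bottle: bystander: amber bottle with a black cap, 36 mm in diameter, 75 mm high, standing on the table. Origin: centre of its underside.
- lipstick: bystander: square red and black lipstick tube, 21 mm wide, 72 mm high, standing upright on the robot's side of the warmer. Origin: centre of its underside.
- balm_pot: bystander: low round pot with a red lid, 44 mm in diameter, 24 mm high, beyond the warmer. Origin: centre of its underside.
Things that resemble listed ones, but are neither listed nor needed, are in the scene too. What is shaped like the cup but blue is not meant.

How it is judged (in metres and radians):
On the way, in this order (a step that is already met when the one before it is completed fails the run):
1. the cup stands upright on the hot plate inside the rim, released (horizontal distance between cup and plate below 0.0075 m and z of cup in the frame of plate below 0.002 m and angle between cup's own z axis and vertical below 0.06 rad and contact force between cup and the arm below 0.1 N and contact force between cup and the fingers below 0.1 N), for 0.2 s.
2. the dial has been turned back to off (y of indicator in the frame of warmer above -0.058 m), for 0.1 s.
3. the dial is in its third click from off (y of indicator in the frame of warmer between -0.0664 and -0.064 m), for 0.2 s.
At the end, for the whole second after the job is handed in: The dial rests by itself in its third click from off (indicator within 0.9 mm of that click's resting place), and the cup stands at rest and upright on the hot plate, inside the rim, its centre within 7.5 mm of the plate's (y of indicator in the frame of warmer between -0.0661 and -0.0643 m and horizontal distance between cup and plate below 0.0075 m and z of cup in the frame of plate below 0.002 m and angle between cup's own z axis and vertical below 0.06 rad and linear speed of cup below 0.01 m/s); the robot touches nothing.
It fails at once if the off stop is forced: the dial is pushed more than about 9 degrees past off (some 0.9 N m) (y of indicator in the frame of warmer above -0.0554 m).
It fails at once if the dial is turned past its third click, over the top of the next bump (y of indicator in the frame of warmer below -0.0667 m).
It fails at once if the cup is banged down on the warmer (over 40 N) (contact force between cup and warmer above 40 N).
It fails at once if the bottle, lipstick or balm pot is moved more than 15 mm or tipped (distance of any of oil_bottle, lipstick, balm_pot from where it was at the start of the episode above 0.015 m or angle between any of oil_bottle, lipstick, balm_pot's own z axis and vertical above 0.3 rad).
It also fails if it takes over 72 s, if anything falls off the work surface, if the arm or the gripper's body presses on something with over 40 N, if the wrist force passes 120 N, or if a joint passes its speed limit or range.

## Working session

There is one attempt and no reset: what is moved stays moved. The work goes in short steps, Python scripts to look and compute and a tool call to move; the robot and the scene stay as the last step left them, time stands still between calls to the robot, and variables do not carry over. Pictures are saved under pics/ and viewed, at most 10 in all, crops included, and the job is handed in when it is done.

Besides the shell and the picture viewer there is one more tool, called as name([rows], argument=value, ...), one row to a line, values as JSON. carry_out: Moves the arm, as the interface text tells. Its arguments: {"type":"object","properties":{"targets":{"type":"array","items":{"type":"array","items":{"type":"array","items":{"type":"number"}}}},"squeeze":{"type":"number"}},"required":["targets"]}

```bash
mkdir -p pics; ls
cat > h.py <<'E'
import numpy as np, cv2
from scipy.spatial.transform import Rotation as R
def Rm(o):
    o=np.array(o,float)
    return R.from_rotvec(o).as_matrix() if o.shape==(3,) else (R.from_quat(o).as_matrix() if o.shape==(4,) else o)
def ray(f,px):
    d=np.linalg.inv(np.array(f["mtx"]))@[px[0],px[1],1.]; d=Rm(f["orientation"])@d
    return np.array(f["xyz"],float),d/np.linalg.norm(d)
def atz(f,px,z):
    o,d=ray(f,px); return o+d*(z-o[2])/d[2]
def tri(fs,pxs):
    A=np.zeros((3,3));b=np.zeros(3)
    L=[ray(f,p) for f,p in zip(fs,pxs)]
    for o,d in L:
        P=np.eye(3)-np.outer(d,d);A+=P;b+=P@o
    x=np.linalg.solve(A,b); return x,[float(np.linalg.norm((np.eye(3)-np.outer(d,d))@(x-o))) for o,d in L]
def proj(f,p):
    c=Rm(f["orientation"]).T@(np.array(p,float)-f["xyz"]); u=np.array(f["mtx"])@c; return u[:2]/u[2]
def save(f,name,box=None,s=1):
    im=f["image"][:,:,::-1]
    if box: im=im[box[1]:box[3],box[0]:box[2]]
    cv2.imwrite("pics/"+name,cv2.resize(im,None,fx=s,fy=s,interpolation=cv2.INTER_CUBIC))
E
python3 - <<'E'
from rig import r,viewer,order
from h import *
import pickle
fs={n:viewer.grab_frame(n) for n in("scene","top")}
pickle.dump(fs,open("f0.pkl","wb"))
for n,f in fs.items():
    save(f,n+"0.png"); print(n,f["xyz"],f["orientation"],f["mtx"])
    for t in["cup","warmer","plate","dial_grip","indicator","oil_bottle","lipstick","balm_pot"]:
        for d in viewer.cut_out(t,f): print(t,round(d["conf"],2),np.round(d["centre"],1),d["region"].sum())
print(r.state())
E
```

```text
pics
scene [1042.18775872  324.05150958  817.89758438] [-1.28088624 -2.37289328  0.82324543] [[424.65001506   0.         273.20735556]
 [  0.         424.65001506 210.64600492]
 [  0.           0.           1.        ]]
cup 0.96 [393.  294.7] 913
cup 0.82 [413.7 255.2] 829
warmer 0.63 [276.6 239.7] 8502
plate 0.87 [279.1 241.9] 8629
dial_grip 0.66 [256.2 199.8] 334
oil_bottle 0.75 [168.  173.7] 334
lipstick 0.82 [315.1 204.1] 258
balm_pot 0.63 [250.7 294.7] 405
top [476.03969     18.33883481 997.18219792] [-2.17946072  2.16634716 -0.16263221] [[470.62605576   0.         272.2700497 ]
 [  0.         470.62605576 214.34881889]
 [  0.           0.           1.        ]]
cup 0.93 [116.  232.6] 861
cup 0.92 [111.8 287.3] 895
plate 0.57 [250.7 228.5] 10919
dial_grip 0.85 [287.9 240. ] 424
indicator 0.57 [253.7 223.8] 10997
oil_bottle 0.91 [411.9 235.9] 300
oil_bottle 0.62 [253.9 225.2] 11013
oil_bottle 0.58 [291.3 236.6] 413
lipstick 0.51 [252.8 226.4] 11004
lipstick 0.5 [237.3 294.2] 101
balm_pot 0.85 [239.5 160.1] 351
{'clock': 0.9, 'q': array([-1.35859276e+00,  1.23762202e-01,  1.65029462e+00, -1.57342646e-05,
        1.36750811e+00, -8.25829579e-02]), 'qd': array([-0.00178042,  0.00101916, -0.00180526, -0.00070781,  0.00014216,
       -0.00019064]), 'tau': array([ 4.40661370e-04, -4.17578638e+01, -3.60232615e+01,  7.73840141e-02,
        4.28476220e-02, -2.16095327e-05]), 'tool_pos': array([ 188.82584579, -621.95088042,  404.78388109]), 'orientation': array([ 3.10750011e+00,  4.61375521e-01, -2.13348147e-05]), 'ft_force': array([-0.86346956, -0.27133612,  0.41470478]), 'torque': array([-0.0076865 ,  0.00655979, -0.08398338]), 'finger_force': 0.0, 'width': 95.06643618068487}
```

View pics/scene0.png

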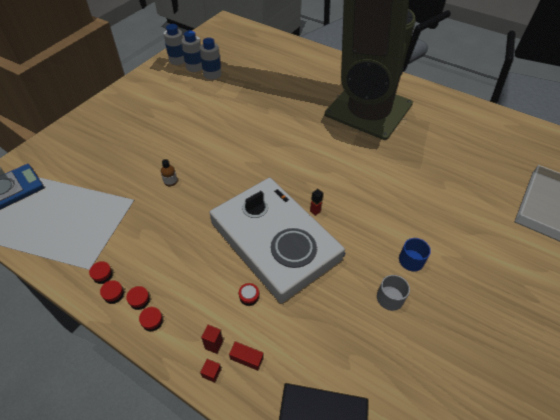

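View pics/top0.png

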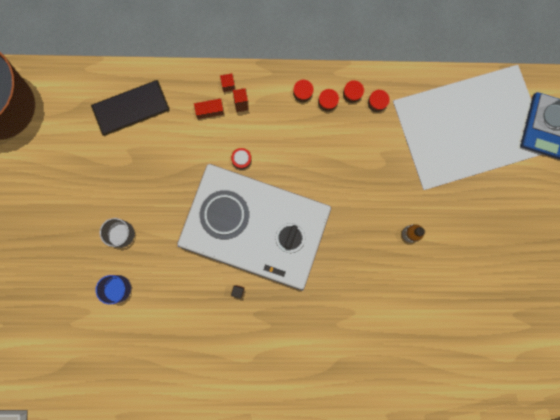

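Scene view: steel cup at (393,293) and a blue look-alike at (414,254). Top view: steel cup at (117,233), blue one at (113,289). I choose the steel one. The top view also shows the plate at (224,215), the dial at (290,238), the slot at (274,270) and the lipstick at (238,292).

```bash
cat > meas.py <<'E'
from h import *
import pickle
fs=pickle.load(open("f0.pkl","rb")); S,T=fs["scene"],fs["top"]
def hull(f,box,thr,mode):
    x0,y0,x1,y1=box; c=f["image"][y0:y1,x0:x1].astype(int)
    hsv=cv2.cvtColor(f["image"][y0:y1,x0:x1],cv2.COLOR_RGB2HSV)
    m=(hsv[...,2]<thr) if mode=="dark" else ((hsv[...,1]<60)&(hsv[...,2]>thr))
    n,l,st,ce=cv2.connectedComponentsWithStats(m.astype(np.uint8))
    k=1+np.argmax(st[1:,4]); cs,_=cv2.findContours((l==k).astype(np.uint8),0,cv2.CHAIN_APPROX_NONE)
    h=cv2.convexHull(max(cs,key=len)).astype(np.float32); return h+np.float32([x0,y0]),st[k,4]
# warmer
for n,f,b in(("top",T,(165,150,345,300)),("scene",S,(195,165,360,310))):
    h,a=hull(f,b,110,"white"); print(n,"warmer area",a); 
    q=cv2.approxPolyDP(h,6,True)[:,0]; print(q.tolist())
    for p in q: print("  z55",np.round(atz(f,p,55),1))
h,a=hull(T,(165,150,345,300),110,"white")
g=np.array([atz(T,p[0],55)[:2] for p in h],np.float32); print("minAreaRect",cv2.minAreaRect(g))
out={}
for n,f,b in(("top",T,(190,180,258,250)),("scene",S,(262,222,326,272))):
    h,a=hull(f,b,130,"dark"); e=cv2.fitEllipse(h); out[n]=e[0]; g=np.array([atz(f,p[0],62)[:2] for p in h],np.float32)
    print(n,"plate ell",e,a,"z62 circ",cv2.minEnclosingCircle(g), cv2.fitEllipse(g))
print("plate tri",tri([S,T],[out["scene"],out["top"]]))
big=[cv2.resize(f["image"][y:y+h,x:x+w][:,:,::-1],(400,300),interpolation=cv2.INTER_CUBIC) for f,x,y,w,h in((T,85,205,72,54),(S,360,258,72,54),(T,254,222,72,54),(S,222,182,72,54))]
cv2.imwrite("pics/crop1.png",np.vstack([np.hstack(big[:2]),np.hstack(big[2:])]))
E
python3 meas.py
```

```text
top warmer area 9468
[[208.0, 164.0], [330.0, 207.0], [302.0, 289.0], [178.0, 246.0]]
  z55 [692.2 122.3  55. ]
  z55 [ 605.9 -126.1   55. ]
  z55 [441.4 -68.6  55. ]
  z55 [525.1 178.3  55. ]
scene warmer area 5962
[[269.0, 177.0], [344.0, 248.0], [282.0, 293.0], [210.0, 213.0]]
  z55 [447.7 -68.8  55. ]
  z55 [532.3 180.4  55. ]
  z55 [696.  126.4  55. ]
  z55 [ 615.7 -119.2   55. ]
minAreaRect ((566.7411499023438, 26.719223022460938), (267.62677001953125, 179.39727783203125), 70.97402954101562)
top plate ell ((223.69618225097656, 213.9364471435547), (33.749267578125, 34.31916427612305), 64.27609252929688) 919 z62 circ ((589.4865112304688, 88.20575714111328), 34.239532470703125) ((589.3809814453125, 88.17811584472656), (67.95864868164062, 68.25830841064453), 43.02278137207031)
scene plate ell ((293.4156188964844, 247.58412170410156), (40.00416564941406, 47.071929931640625), 96.45034790039062) 1422 z62 circ ((594.0712280273438, 89.77213287353516), 51.206539154052734) ((593.91455078125, 90.22650909423828), (100.05464935302734, 102.18746948242188), 124.87981414794922)
plate tri (array([590.33367877,  88.71318663,  53.50562376]), [0.1540917263663056, 0.15409172636613305])
```

View pics/crop1.png

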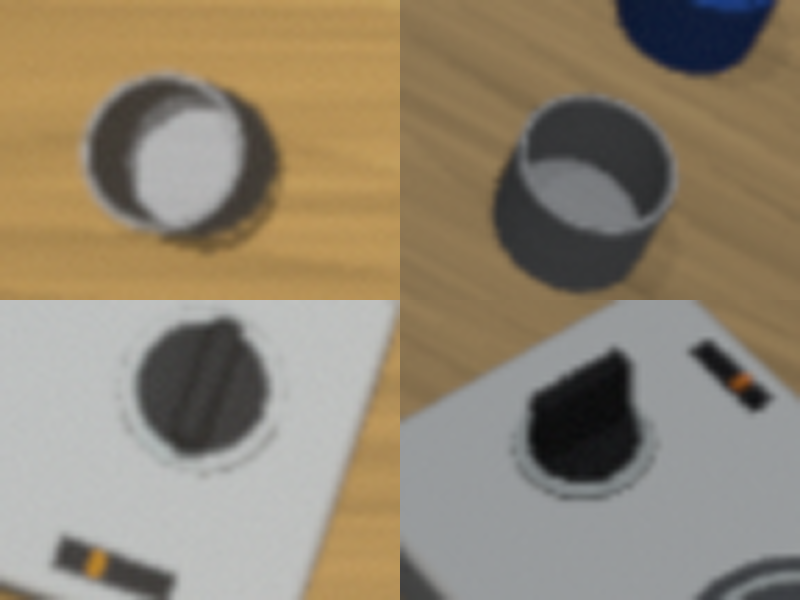

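The crop confirms that the steel-grey cup is empty and upright, separate from the blue one. Top view: cup rim centre is about (114.4,232.4), bar centre (291.6,237.3), indicator (271.5,269.5). Scene view: rim (395.9,287.7), bar (255,195.5), indicator (283.2,196.8).

Run:
```python
from h import *
import pickle
fs=pickle.load(open("f0.pkl","rb")); S,T=fs["scene"],fs["top"]
for n,s,t,z in(("cup rim",(395.9,287.7),(114.4,232.4),50),("bar top",(255,195.5),(291.6,237.3),98),("ind",(283.2,196.8),(271.5,269.5),56),("plate",(293.4,247),(223.7,213.9),60)):
    x,e=tri([S,T],[s,t]); print(n,np.round(x,1),np.round(e,1),"S@z",np.round(atz(S,s,z),1),"T@z",np.round(atz(T,t,z),1))
for a in((295.0,226.5),(288.2,248.1)): print(np.round(atz(T,a,98),1))
for a in((319-400+0,0),):pass
for a in((247.2,199.1),(261.6,191.4)): print("S",np.round(atz(S,a,98),1))
# bystanders
for n,s,t,z in(("lip",(317,190),(238,292),72),("pot",(249,292),(240,158),24)): print(n,np.round(tri([S,T],[s,t])[0],1),np.round(atz(T,t,z),1))
```

```text
cup rim [552.  310.2  41.3] [1.2 1.2] S@z [556.9 311.4  50. ] T@z [551.8 306.4  50. ]
bar top [541.1 -45.2  91.6] [0.3 0.3] S@z [545.4 -41.6  98. ] T@z [540.8 -45.   98. ]
ind [479.4  -7.8  50.8] [0.3 0.3] S@z [483.1  -5.3  56. ] T@z [479.5  -7.9  56. ]
plate [590.2  88.5  55.4] [0.2 0.2] S@z [593.   89.8  60. ] T@z [589.5  88.4  60. ]
[561.6 -51.6  98. ]
[520.1 -38.5  98. ]
S [563.6 -50.   98. ]
S [527.2 -36.1  98. ]
lip [435.9  57.3  74.8] [435.8  57.3  72. ]
pot [714.8  58.5  17.8] [713.   58.7  24. ]
```

carry_out([
  [[0.095, 0.36, 0.93, 0, 0, 0, 0], [0.095, 0.36, 0.93, 0, 0, 0, 0], [0.095, 0.36, 0.93, 0, 0, 0, 0], [0.095, 0.36, 0.93, 0, 0, 0, 0], [0.095, 0.36, 0.93, 0, 0, 0, 0], [0.095, 0.36, 0.93, 0, 0, 0, 0], [0.095, 0.36, 0.93, 0, 0, 0, 0], [0.095, 0.36, 0.93, 0, 0, 0, 0], [0.095, 0.36, 0.93, 0, 0, 0, 0], [0.095, 0.36, 0.93, 0, 0, 0, 0]],
])

```text
clock: 1.9
tool_pos: [369.3, -153.7, 405.2]
orientation: [3.107, 0.46, 0.002]
ft_force: [0.2, -0.8, -0.6]
width: 95.1
finger_force: 0.0
```

carry_out([
  [[0.095, 0.185, 0.464, 0, 0, 0, 0], [0.095, 0.185, 0.464, 0, 0, 0, 0], [0.095, 0.185, 0.464, 0, 0, 0, 0], [0.095, 0.185, 0.464, 0, 0, 0, 0], [0.095, 0.185, 0.464, 0, 0, 0, 0], [0.095, 0.185, 0.464, 0, 0, 0, 0], [0.095, 0.185, 0.464, 0, 0, 0, 0], [0.095, 0.185, 0.464, 0, 0, 0, 0], [0.095, 0.185, 0.464, 0, 0, 0, 0], [0.095, 0.185, 0.464, 0, 0, 0, 0]],
])

```text
clock: 2.9
tool_pos: [554.7, 310.6, 404.8]
orientation: [3.107, 0.462, 0.001]
ft_force: [0.5, -0.3, -0.4]
width: 94.6
finger_force: 0.0
```

carry_out([
  [[0.095, 0, -0.001, -0.05, 0, 0, 0], [0.095, 0, -0.001, -0.1, 0, 0, 0], [0.095, 0, -0.001, -0.14, 0, 0, 0], [0.095, 0, -0.001, -0.17, 0, 0, 0], [0.095, 0, -0.001, -0.185, 0, 0, 0], [0.095, 0, -0.001, -0.197, 0, 0, 0], [0.095, 0, -0.001, -0.197, 0, 0, 0]],
])

```text
clock: 3.6
tool_pos: [554.2, 307.2, 207.0]
orientation: [3.107, 0.461, -0.002]
ft_force: [-0.4, 0.0, -0.3]
width: 95.2
finger_force: 0.0
```

carry_out([
  [[0.05, 0, 0, 0, 0, 0, 0], [0.05, 0, 0, 0, 0, 0, 0], [0.05, 0, 0, 0, 0, 0, 0], [0.05, 0, 0, 0, 0, 0, 0], [0.05, 0, 0, 0, 0, 0, 0], [0.05, 0, 0, 0, 0, 0, 0], [0.05, 0, 0, 0, 0, 0, 0], [0.05, 0, 0, 0, 0, 0, 0]],
], squeeze=15)

```text
clock: 4.4
tool_pos: [554.4, 307.5, 208.2]
orientation: [-3.107, -0.461, -0.0]
ft_force: [-1.8, 1.0, 3.2]
width: 57.3
finger_force: 15.0
```

carry_out([
  [[0.05, 0, 0, 0.01, 0, 0, 0], [0.05, 0, 0, 0.05, 0, 0, 0], [0.05, 0, 0, 0.1, 0, 0, 0], [0.05, 0.02, -0.045, 0.1, 0, 0, 0], [0.05, 0.04, -0.11, 0.1, 0, 0, 0], [0.05, 0.04, -0.16, 0.1, 0, 0, 0], [0.05, 0.038, -0.2, 0.1, 0, 0, 0], [0.05, 0.037, -0.219, 0.1, 0, 0, 0], [0.05, 0.037, -0.219, 0.1, 0, 0, 0], [0.05, 0.037, -0.219, 0.1, 0, 0, 0]],
])

```text
clock: 5.4
tool_pos: [591.1, 87.9, 307.6]
orientation: [-3.107, -0.459, 0.001]
ft_force: [0.9, 1.1, -1.6]
width: 57.2
finger_force: 15.0
```

Run:
```python
from rig import r,viewer,order
from h import *
import pickle
fs={n:viewer.grab_frame(n) for n in("scene","top")}
pickle.dump(fs,open("f1.pkl","wb"))
im=[]
for n,(x,y,w,h) in(("scene",(230,170,120,110)),("top",(165,150,120,110))):
    f=fs[n]; im.append(cv2.resize(f["image"][y:y+h,x:x+w][:,:,::-1],(400,367),interpolation=cv2.INTER_CUBIC))
    for d in viewer.cut_out("cup",f): print(n,round(d["conf"],2),d["centre"],d["region"].sum())
cv2.imwrite("pics/c2.png",np.hstack(im)); s=r.state(); print(s["tool_pos"],s["width"],s["ft_force"])
```

```text
scene 0.93 [295.1, 229.4] 804
scene 0.71 [414.6, 256.0] 826
top 0.67 [112.3, 290.2] 834
top 0.52 [227.4, 220.5] 118
[591.25237097  89.53628693 307.69099038] 57.23264130638068 [-0.71111117 -0.96928658 -2.02143999]
```

View pics/c2.png

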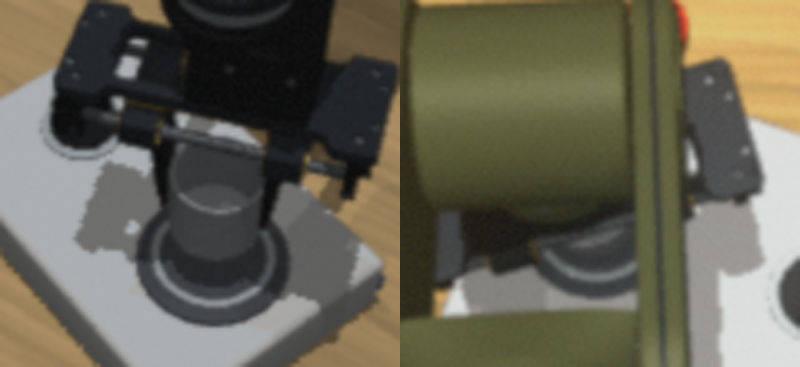

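Run:
```python
from h import *
import pickle
S=pickle.load(open("f1.pkl","rb"))["scene"]
from scipy.optimize import fsolve
a=np.linspace(0,2*np.pi,361)
def ring(x,y,z,r): return np.array([proj(S,(x+r*np.cos(t),y+r*np.sin(t),z)) for t in a])
def cup(x,y):
    b=ring(x,y,100,29);t=ring(x,y,150,29)
    return [(t[:,0].min()+t[:,0].max())/2, b[:,1].max(), t[np.abs(t[:,1]).argmax(),1],t[:,0].min(),t[:,0].max()]
print("pred",cup(591.2,88.5))
print("cup xy in scene",fsolve(lambda p:np.array(cup(*p)[:2])-[294.8,247.4],[591,88]))
for z,r in((64,40),(64,35),(60,40)):
  g=lambda p:(lambda q:[(q[:,0].min()+q[:,0].max())/2,(q[:,1].min()+q[:,1].max())/2])(ring(*p,z,r))
  for b in([230+(135+290)/2/3.333,170+(190+323)/2/3.333],):
     print("plate outer",z,r,fsolve(lambda p:np.array(g(p))-b,[591,88]), b)
q=ring(593,89.8,64,40);print(q.min(0),q.max(0),"img outer dark:",230+135/3.333,230+290/3.333,170+323/3.333)
q=ring(593,89.8,60,40);print(q.min(0),q.max(0))
q=ring(593,89.8,64,35);print(q.min(0),q.max(0),"img light ring:",230+150/3.333,230+278/3.333,170+307/3.333)
```

```text
pred [np.float64(295.39179618669607), np.float64(247.08526100785426), np.float64(232.70286977549054), np.float64(280.6948725327131), np.float64(310.088719840679)]
cup xy in scene [592.49457234  87.92095398]
plate outer 64 40 [593.92181809  90.99196134] [293.75637563756374, 246.95769576957696]
plate outer 64 35 [594.13978765  91.13076865] [293.75637563756374, 246.95769576957696]
plate outer 60 40 [591.55326778  89.76166962] [293.75637563756374, 246.95769576957696]
[274.70787688 230.71300328] [312.29972303 262.08132645] img outer dark: 270.5040504050405 317.008700870087 266.9096909690969
[274.6876945  231.78031361] [312.1496897  263.09763883]
[277.05654972 232.57463265] [309.94644637 260.0170298 ] img light ring: 275.004500450045 313.4083408340834 262.1092109210921
```

The picture shows the cup upright in the fingers, centred over the ring to about 2 mm: cup column 295, ring column 294. Lowering now.

carry_out([
  [[0.05, 0, 0.001, -0.015, 0, 0, 0], [0.05, 0, 0.001, -0.026, 0, 0, 0], [0.05, 0, 0.001, -0.032, 0, 0, 0], [0.05, 0, 0.001, -0.035, 0, 0, 0], [0.05, 0, 0.001, -0.037, 0, 0, 0], [0.05, 0, 0.001, -0.038, 0, 0, 0], [0.05, 0, 0.001, -0.0385, 0, 0, 0], [0.05, 0, 0.001, -0.039, 0, 0, 0], [0.05, 0, 0.001, -0.039, 0, 0, 0]],
])

```text
clock: 6.5
tool_pos: [591.4, 89.3, 269.1]
orientation: [3.108, 0.461, 0.001]
ft_force: [0.3, -0.6, -1.4]
width: 57.1
finger_force: 15.0
```

carry_out([
  [[0.05, 0, 0, -0.0005, 0, 0, 0], [0.05, 0, 0, -0.001, 0, 0, 0], [0.05, 0, 0, -0.001, 0, 0, 0]],
])

```text
clock: 6.8
tool_pos: [591.4, 89.3, 268.2]
orientation: [3.107, 0.461, 0.001]
ft_force: [-0.1, 0.1, 0.8]
width: 56.4
finger_force: 15.0
```

Run:
```python
from rig import r
for i in range(1): s=r.state(); print(s["tool_pos"],s["ft_force"],s["torque"])
```

```text
[591.428719    89.33528349 268.228217  ] [-0.11069587  0.08313228  0.7951914 ] [-0.02245544  0.19230035  0.01553915]
```

carry_out([
  [[0.05, 0, 0, -0.0005, 0, 0, 0], [0.05, 0, 0, -0.001, 0, 0, 0], [0.05, 0, 0, -0.001, 0, 0, 0]],
])

```text
clock: 7.1
tool_pos: [591.5, 89.3, 268.2]
orientation: [3.107, 0.462, 0.0]
ft_force: [-4.2, -0.5, 6.0]
width: 56.9
finger_force: 15.0
```

carry_out([
  [[0.06, 0, 0, 0, 0, 0, 0], [0.065, 0, 0, 0, 0, 0, 0], [0.075, 0, 0, 0, 0, 0, 0], [0.085, 0, 0, 0, 0, 0, 0], [0.09, 0, 0, 0, 0, 0, 0], [0.09, 0, 0, 0, 0, 0, 0], [0.09, 0, 0, 0, 0, 0, 0]],
])

```text
clock: 7.8
tool_pos: [591.3, 89.3, 266.7]
orientation: [-3.107, -0.461, 0.0]
ft_force: [0.1, 0.1, -0.9]
width: 89.5
finger_force: 0.0
```

carry_out([
  [[0.09, 0, 0, 0.02, 0, 0, 0], [0.09, 0, 0, 0.06, 0, 0, 0], [0.09, 0, 0, 0.1, 0, 0, 0], [0.09, -0.02, -0.045, 0.1, 0, 0, -0.12], [0.09, -0.04, -0.09, 0.1, 0, 0, -0.24], [0.09, -0.048, -0.132, 0.1, 0, 0, -0.36], [0.09, -0.048, -0.132, 0.1, 0, 0, -0.48], [0.09, -0.048, -0.132, 0.1, 0, 0, -0.61], [0.09, -0.048, -0.132, 0.1, 0, 0, -0.61]],
])

```text
clock: 8.7
tool_pos: [543.2, -43.2, 366.9]
orientation: [-3.102, 0.494, -0.0]
ft_force: [-0.1, -0.2, 0.1]
width: 90.0
finger_force: 0.0
```

Run:
```python
from rig import r,viewer,order
from h import *
import pickle
fs={n:viewer.grab_frame(n) for n in("scene","top")}
pickle.dump(fs,open("f2.pkl","wb"))
im=[]
for n,(x,y,w,h) in(("scene",(230,160,120,110)),("top",(165,150,120,110))):
    f=fs[n]; im.append(cv2.resize(f["image"][y:y+h,x:x+w][:,:,::-1],(400,367),interpolation=cv2.INTER_CUBIC))
cv2.imwrite("pics/c3.png",np.hstack(im)); s=r.state(); print(s["tool_pos"],s["orientation"],s["q"],s["ft_force"],s["torque"])
```

```text
[543.31220668 -42.63710213 366.75633973] [-3.10332024e+00  4.88826058e-01  2.04018619e-05] [-1.76828407e-01 -8.17199347e-02  1.92401943e+00  9.13603064e-06
  1.29930633e+00  1.70643231e+00] [-0.34199781 -0.12648438 -0.9681141 ] [ 0.08302415  0.03235308 -0.00047888]
```

View pics/c3.png

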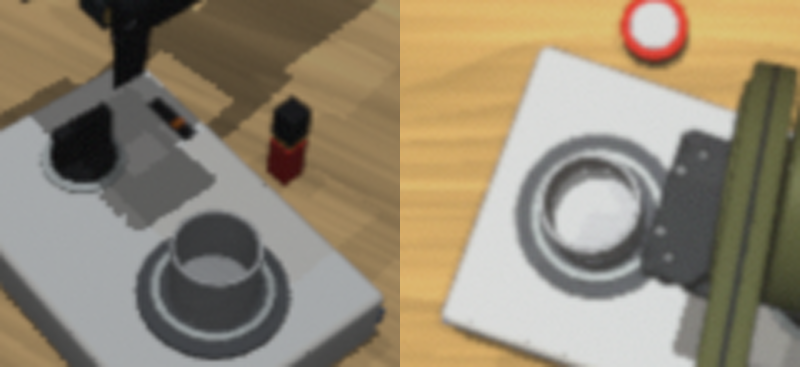

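The cup stands upright in the ring (scene crop (215,250), with an even margin to the ring), and the dial bar and lipstick are undisturbed. Next, the dial.

carry_out([
  [[0.05, 0, 0, -0.045, 0, 0, 0], [0.05, 0, 0, -0.075, 0, 0, 0], [0.05, 0, 0, -0.095, 0, 0, 0], [0.05, 0, 0, -0.108, 0, 0, 0], [0.05, 0, 0, -0.108, 0, 0, 0]],
])

```text
clock: 9.3
tool_pos: [542.7, -42.2, 256.7]
orientation: [-3.103, 0.49, 0.006]
ft_force: [-0.9, 0.6, 0.6]
width: 55.5
finger_force: 0.0
```

carry_out([
  [[0.02, 0, 0, 0, 0, 0, 0], [0.005, 0, 0, 0, 0, 0, 0], [0.005, 0, 0, 0, 0, 0, 0], [0.005, 0, 0, 0, 0, 0, 0], [0.005, 0, 0, 0, 0, 0, 0], [0.005, 0, 0, 0, 0, 0, 0], [0.005, 0, 0, 0, 0, 0, 0]],
], squeeze=30)

```text
clock: 10.0
tool_pos: [543.4, -43.0, 259.3]
orientation: [3.102, -0.493, 0.001]
ft_force: [-1.5, -2.7, 3.7]
width: 11.6
finger_force: 29.9
```

```bash
cat > st.py <<'E'
from rig import r
import numpy as np
s=r.state(); o=s["orientation"]; np.set_printoptions(precision=3,suppress=True)
print(round(s["clock"],2),"yaw",round(float(np.degrees(2*np.arctan2(o[1],o[0])))%360-360,2),s["tool_pos"],"F",s["ft_force"],"M",s["torque"],"w",round(s["width"],2),round(s["finger_force"],1),"q6",s["q"][5],"tau6",s["tau"][5])
E
python3 st.py
```

```text
10.0 yaw -18.06 [543.432 -43.046 259.278] F [-1.467 -2.743  3.737] M [-0.605  0.229 -0.196] w 11.65 29.9 q6 1.7092807023598418 tau6 -0.12512880843132734
```

carry_out([
  [[0.005, 0, 0, 0, 0, 0, 0.035], [0.005, 0, 0, 0, 0, 0, 0.035], [0.005, 0, 0, 0, 0, 0, 0.035]],
])

```text
clock: 10.3
tool_pos: [543.4, -43.1, 259.2]
orientation: [3.109, -0.44, 0.001]
ft_force: [-1.6, -4.8, 4.3]
width: 12.1
finger_force: 29.9
```

```bash
python3 st.py
```

```text
10.3 yaw -16.09 [543.429 -43.084 259.222] F [-1.608 -4.792  4.257] M [-0.895  0.344 -0.087] w 12.07 29.9 q6 1.674862606206547 tau6 -0.10003057541325688
```

carry_out([
  [[0.005, 0, 0, 0, 0, 0, 0.035], [0.005, 0, 0, 0, 0, 0, 0.035], [0.005, 0, 0, 0, 0, 0, 0.035]],
])

```text
clock: 10.6
tool_pos: [543.4, -43.1, 259.2]
orientation: [3.117, -0.384, 0.001]
ft_force: [-2.7, -4.8, 3.4]
width: 11.8
finger_force: 29.9
```

```bash
python3 st.py
```

```text
10.6 yaw -14.06 [543.431 -43.087 259.25 ] F [-2.651 -4.771  3.413] M [-0.978  0.441 -0.016] w 11.75 29.9 q6 1.6395498152008379 tau6 -0.050734461983665824
```

carry_out([
  [[0.005, 0, 0, 0, 0, 0, 0.035], [0.005, 0, 0, 0, 0, 0, 0.035], [0.005, 0, 0, 0, 0, 0, 0.035]],
])

```text
clock: 10.9
tool_pos: [543.4, -43.2, 259.3]
orientation: [3.123, -0.33, 0.001]
ft_force: [-2.3, -4.7, 4.2]
width: 11.9
finger_force: 29.9
```

```bash
python3 st.py
```

```text
10.9 yaw -12.05 [543.432 -43.152 259.256] F [-2.274 -4.708  4.234] M [-0.881  0.44   0.032] w 11.92 29.9 q6 1.6045076830219756 tau6 -0.0042425518040545285
```

carry_out([
  [[0.005, 0, 0, 0, 0, 0, 0.035], [0.005, 0, 0, 0, 0, 0, 0.035], [0.005, 0, 0, 0, 0, 0, 0.035]],
])

```text
clock: 11.2
tool_pos: [543.4, -43.2, 259.2]
orientation: [3.128, -0.275, 0.0]
ft_force: [-1.8, -4.4, 3.8]
width: 11.8
finger_force: 30.0
```

```bash
python3 st.py
```

```text
11.2 yaw -10.03 [543.414 -43.168 259.238] F [-1.815 -4.354  3.811] M [-0.949  0.439  0.072] w 11.79 30.0 q6 1.5693560541687608 tau6 0.04165554069913924
```

carry_out([
  [[0.005, 0, 0, 0, 0, 0, 0.035], [0.005, 0, 0, 0, 0, 0, 0.035], [0.005, 0, 0, 0, 0, 0, 0.035]],
])

```text
clock: 11.5
tool_pos: [543.4, -43.2, 259.2]
orientation: [3.132, -0.22, 0.0]
ft_force: [-3.4, -5.9, 5.5]
width: 12.0
finger_force: 30.0
```

```bash
python3 st.py
```

```text
11.5 yaw -8.02 [543.412 -43.221 259.237] F [-3.39  -5.938  5.503] M [-0.989  0.461  0.08 ] w 11.97 30.0 q6 1.5342053010522558 tau6 0.08777032373473048
```

carry_out([
  [[0.005, 0, 0, 0, 0, 0, 0.026], [0.005, 0, 0, 0, 0, 0, 0.026], [0.005, 0, 0, 0, 0, 0, 0.026]],
])

```text
clock: 11.8
tool_pos: [543.4, -43.2, 259.2]
orientation: [3.134, -0.179, 0.0]
ft_force: [-3.3, -5.1, 5.3]
width: 11.6
finger_force: 30.0
```

```bash
python3 st.py
```

```text
11.8 yaw -6.52 [543.398 -43.249 259.229] F [-3.339 -5.104  5.282] M [-1.066  0.521  0.103] w 11.6 30.0 q6 1.508162212500715 tau6 0.11920432560145855
```

carry_out([
  [[0.005, 0, 0, 0, 0, 0, 0.026], [0.005, 0, 0, 0, 0, 0, 0.026], [0.005, 0, 0, 0, 0, 0, 0.026]],
])

```text
clock: 12.1
tool_pos: [543.4, -43.3, 259.2]
orientation: [3.136, -0.138, 0.0]
ft_force: [-1.6, -5.6, 5.1]
width: 11.9
finger_force: 30.0
```

```bash
python3 st.py
```

```text
12.1 yaw -5.03 [543.416 -43.279 259.227] F [-1.602 -5.598  5.147] M [-1.057  0.523  0.191] w 11.89 30.0 q6 1.4820811939232192 tau6 0.14393845573067665
```

carry_out([
  [[0.005, 0, 0, 0, 0, 0, 0.026], [0.005, 0, 0, 0, 0, 0, 0.026], [0.005, 0, 0, 0, 0, 0, 0.026]],
])

```text
clock: 12.4
tool_pos: [543.4, -43.3, 259.3]
orientation: [3.138, -0.097, 0.0]
ft_force: [-2.0, -6.7, 4.6]
width: 11.8
finger_force: 30.0
```

```bash
python3 st.py
```

```text
12.4 yaw -3.56 [543.409 -43.31  259.264] F [-1.994 -6.74   4.584] M [-1.073  0.488  0.089] w 11.8 30.0 q6 1.4563126612457873 tau6 0.05945871351286769
```

carry_out([
  [[0.005, 0, 0, 0, 0, 0, 0.026], [0.005, 0, 0, 0, 0, 0, 0.026], [0.005, 0, 0, 0, 0, 0, 0.026]],
])

```text
clock: 12.7
tool_pos: [543.4, -43.4, 259.2]
orientation: [3.139, -0.058, 0.0]
ft_force: [-1.6, -6.4, 5.2]
width: 11.9
finger_force: 29.9
```

```bash
python3 st.py
```

```text
12.7 yaw -2.1 [543.39  -43.376 259.221] F [-1.596 -6.392  5.167] M [-1.121  0.454 -0.147] w 11.94 29.9 q6 1.4307814022146053 tau6 -0.1203922787681222
```

carry_out([
  [[0.005, 0, 0, 0, 0, 0, 0.02], [0.005, 0, 0, 0, 0, 0, 0.02], [0.005, 0, 0, 0, 0, 0, 0.02]],
])

```text
clock: 13.0
tool_pos: [543.4, -43.4, 259.2]
orientation: [3.139, -0.026, 0.0]
ft_force: [-2.6, -5.3, 4.9]
width: 11.5
finger_force: 29.9
```

```bash
python3 st.py
```

```text
13.0 yaw -0.96 [543.388 -43.376 259.227] F [-2.641 -5.321  4.934] M [-1.154  0.474 -0.126] w 11.45 29.9 q6 1.4108943491292674 tau6 -0.17064642626792192
```

carry_out([
  [[0.005, 0, 0, 0, 0, 0, 0.018], [0.005, 0, 0, 0, 0, 0, 0.018], [0.005, 0, 0, 0, 0, 0, 0.018]],
])

```text
clock: 13.3
tool_pos: [543.4, -43.4, 259.2]
orientation: [3.14, 0.001, 0.0]
ft_force: [-2.1, -6.7, 4.3]
width: 11.7
finger_force: 29.9
```

```bash
python3 st.py
```

```text
13.3 yaw -359.97 [543.398 -43.433 259.245] F [-2.12  -6.675  4.318] M [-1.146  0.447 -0.352] w 11.72 29.9 q6 1.3934422582068993 tau6 -0.3729444555938244
```

carry_out([
  [[0.005, 0, 0, 0, 0, 0, 0.018], [0.005, 0, 0, 0, 0, 0, 0.018], [0.005, 0, 0, 0, 0, 0, 0.018]],
])

```text
clock: 13.6
tool_pos: [543.4, -43.5, 259.3]
orientation: [3.14, 0.028, 0.0]
ft_force: [-2.8, -6.6, 3.4]
width: 12.2
finger_force: 30.2
```

```bash
python3 st.py
```

```text
13.6 yaw -358.98 [543.412 -43.464 259.268] F [-2.753 -6.568  3.356] M [-1.145  0.439 -0.535] w 12.16 30.2 q6 1.3759814661179353 tau6 -0.5645027384161949
```

The off stop is met (0.56 N m at yaw 1°), which puts the off click at about −3.2°. Now going back clockwise.

carry_out([
  [[0.005, 0, 0, 0, 0, 0, -0.04], [0.005, 0, 0, 0, 0, 0, -0.09], [0.005, 0, 0, 0, 0, 0, -0.14], [0.005, 0, 0, 0, 0, 0, -0.18], [0.005, 0, 0, 0, 0, 0, -0.21], [0.005, 0, 0, 0, 0, 0, -0.21], [0.005, 0, 0, 0, 0, 0, -0.21]],
])

```text
clock: 14.3
tool_pos: [543.4, -43.2, 259.2]
orientation: [3.126, -0.298, 0.0]
ft_force: [-1.7, -6.1, 4.0]
width: 12.2
finger_force: 29.9
```

```bash
python3 st.py
```

```text
14.3 yaw -10.9 [543.425 -43.161 259.234] F [-1.676 -6.09   4.038] M [-0.992  0.422  0.004] w 12.2 29.9 q6 1.5844940489384172 tau6 0.01733653130941093
```

carry_out([
  [[0.005, 0, 0, 0, 0, 0, -0.05], [0.005, 0, 0, 0, 0, 0, -0.09], [0.005, 0, 0, 0, 0, 0, -0.09], [0.005, 0, 0, 0, 0, 0, -0.09]],
])

```text
clock: 14.7
tool_pos: [543.4, -43.1, 259.3]
orientation: [3.11, -0.438, 0.001]
ft_force: [-2.6, -4.8, 4.4]
width: 11.6
finger_force: 29.9
```

```bash
python3 st.py
```

```text
14.7 yaw -16.04 [543.45  -43.092 259.265] F [-2.605 -4.824  4.396] M [-0.908  0.434 -0.103] w 11.61 29.9 q6 1.674040705812369 tau6 -0.09920523734763265
```

carry_out([
  [[0.005, 0, 0, 0, 0, 0, -0.025], [0.005, 0, 0, 0, 0, 0, -0.025], [0.005, 0, 0, 0, 0, 0, -0.025]],
])

```text
clock: 15.0
tool_pos: [543.4, -43.0, 259.2]
orientation: [3.104, -0.477, 0.001]
ft_force: [-2.3, -4.7, 4.6]
width: 11.8
finger_force: 29.9
```

```bash
python3 st.py
```

```text
15.0 yaw -17.48 [543.443 -43.045 259.237] F [-2.293 -4.705  4.611] M [-0.901  0.429 -0.15 ] w 11.77 29.9 q6 1.699106297717365 tau6 -0.13353215530514717
```

carry_out([
  [[0.005, 0, 0, 0, 0, 0, -0.025], [0.005, 0, 0, 0, 0, 0, -0.025], [0.005, 0, 0, 0, 0, 0, -0.025]],
])

```text
clock: 15.3
tool_pos: [543.5, -43.0, 259.3]
orientation: [3.098, -0.516, 0.001]
ft_force: [-1.9, -3.9, 4.5]
width: 12.0
finger_force: 29.9
```

```bash
python3 st.py
```

```text
15.3 yaw -18.92 [543.474 -43.014 259.259] F [-1.867 -3.947  4.505] M [-0.877  0.492 -0.082] w 12.01 29.9 q6 1.7243418834708226 tau6 -0.07443640613928437
```

carry_out([
  [[0.005, 0, 0, 0, 0, 0, -0.025], [0.005, 0, 0, 0, 0, 0, -0.025], [0.005, 0, 0, 0, 0, 0, -0.025]],
])

```text
clock: 15.6
tool_pos: [543.5, -43.0, 259.2]
orientation: [3.091, -0.555, 0.001]
ft_force: [-2.0, -4.5, 5.2]
width: 11.8
finger_force: 30.0
```

```bash
python3 st.py
```

```text
15.6 yaw -20.35 [543.459 -42.966 259.248] F [-1.96  -4.48   5.201] M [-0.951  0.533  0.052] w 11.84 30.0 q6 1.7493311110352823 tau6 0.05527767352759838
```

carry_out([
  [[0.005, 0, 0, 0, 0, 0, -0.025], [0.005, 0, 0, 0, 0, 0, -0.025], [0.005, 0, 0, 0, 0, 0, -0.025]],
])

```text
clock: 15.9
tool_pos: [543.5, -42.9, 259.3]
orientation: [3.084, -0.593, 0.001]
ft_force: [-2.2, -4.6, 5.6]
width: 12.0
finger_force: 30.0
```

```bash
python3 st.py
```

```text
15.9 yaw -21.77 [543.482 -42.94  259.259] F [-2.186 -4.57   5.59 ] M [-0.899  0.478  0.098] w 12.02 30.0 q6 1.7741679222331086 tau6 0.10889286641031504
```

carry_out([
  [[0.005, 0, 0, 0, 0, 0, -0.04], [0.005, 0, 0, 0, 0, 0, -0.08], [0.005, 0, 0, 0, 0, 0, -0.08], [0.005, 0, 0, 0, 0, 0, -0.08]],
])

```text
clock: 16.3
tool_pos: [543.5, -42.9, 259.2]
orientation: [3.058, -0.716, 0.001]
ft_force: [-2.8, -5.2, 5.6]
width: 12.1
finger_force: 29.9
```

```bash
python3 st.py
```

```text
16.3 yaw -26.36 [543.506 -42.868 259.233] F [-2.763 -5.208  5.573] M [-0.857  0.47  -0.046] w 12.06 29.9 q6 1.8540870815576158 tau6 0.008436435309704393
```

carry_out([
  [[0.005, 0, 0, 0, 0, 0, -0.05], [0.005, 0, 0, 0, 0, 0, -0.05], [0.005, 0, 0, 0, 0, 0, -0.05]],
])

```text
clock: 16.6
tool_pos: [543.5, -42.8, 259.2]
orientation: [3.04, -0.792, 0.001]
ft_force: [-2.9, -3.0, 5.2]
width: 11.8
finger_force: 29.9
```

```bash
python3 st.py
```

```text
16.6 yaw -29.22 [543.526 -42.822 259.227] F [-2.851 -3.028  5.179] M [-0.782  0.429 -0.072] w 11.78 29.9 q6 1.90392470008476 tau6 -0.056114617036655545
```

carry_out([
  [[0.005, 0, 0, 0, 0, 0, -0.035], [0.005, 0, 0, 0, 0, 0, -0.035], [0.005, 0, 0, 0, 0, 0, -0.035]],
])

```text
clock: 16.9
tool_pos: [543.5, -42.8, 259.2]
orientation: [3.025, -0.846, 0.001]
ft_force: [-1.6, -4.6, 4.3]
width: 12.1
finger_force: 29.9
```

```bash
python3 st.py
```

```text
16.9 yaw -31.23 [543.539 -42.767 259.24 ] F [-1.581 -4.614  4.265] M [-0.768  0.32  -0.08 ] w 12.06 29.9 q6 1.9390574346276899 tau6 -0.10514049790799618
```

carry_out([
  [[0.005, 0, 0, 0, 0, 0, -0.026], [0.005, 0, 0, 0, 0, 0, -0.026], [0.005, 0, 0, 0, 0, 0, -0.026]],
])

```text
clock: 17.2
tool_pos: [543.6, -42.8, 259.3]
orientation: [-3.014, 0.885, -0.002]
ft_force: [-1.8, -4.2, 6.3]
width: 12.0
finger_force: 29.9
```

```bash
python3 st.py
```

```text
17.2 yaw -32.73 [543.558 -42.755 259.266] F [-1.797 -4.21   6.292] M [-0.764  0.381 -0.145] w 12.03 29.9 q6 1.9650610020531372 tau6 -0.1407894166186452
```

carry_out([
  [[0.005, 0, 0, 0, 0, 0, -0.026], [0.005, 0, 0, 0, 0, 0, -0.026], [0.005, 0, 0, 0, 0, 0, -0.026]],
])

```text
clock: 17.5
tool_pos: [543.6, -42.7, 259.3]
orientation: [-3.003, 0.924, -0.001]
ft_force: [-2.4, -4.0, 5.1]
width: 11.4
finger_force: 29.9
```

```bash
python3 st.py
```

```text
17.5 yaw -34.21 [543.586 -42.735 259.255] F [-2.427 -3.953  5.105] M [-0.727  0.355 -0.076] w 11.36 29.9 q6 1.9909819035230174 tau6 -0.09871449088677764
```

carry_out([
  [[0.005, 0, 0, 0, 0, 0, -0.026], [0.005, 0, 0, 0, 0, 0, -0.026], [0.005, 0, 0, 0, 0, 0, -0.026]],
])

```text
clock: 17.8
tool_pos: [543.6, -42.7, 259.2]
orientation: [-2.991, 0.962, -0.001]
ft_force: [-1.3, -2.5, 4.5]
width: 12.0
finger_force: 30.0
```

```bash
python3 st.py
```

```text
17.8 yaw -35.67 [543.584 -42.686 259.247] F [-1.263 -2.505  4.473] M [-0.705  0.343  0.031] w 12.03 30.0 q6 2.0165172789493537 tau6 0.04997773328796029
```

carry_out([
  [[0.005, 0, 0, 0, 0, 0, -0.04], [0.005, 0, 0, 0, 0, 0, -0.08], [0.005, 0, 0, 0, 0, 0, -0.11], [0.005, 0, 0, 0, 0, 0, -0.11], [0.005, 0, 0, 0, 0, 0, -0.11]],
])

```text
clock: 18.3
tool_pos: [543.6, -42.6, 259.3]
orientation: [-2.933, 1.124, -0.002]
ft_force: [-0.5, -3.0, 5.4]
width: 11.4
finger_force: 30.0
```

```bash
python3 st.py
```

```text
18.3 yaw -41.95 [543.647 -42.586 259.276] F [-0.459 -3.043  5.417] M [-0.53   0.268  0.036] w 11.35 30.0 q6 2.126060757912529 tau6 0.023295723949559033
```

carry_out([
  [[0.005, 0, 0, 0, 0, 0, -0.05], [0.005, 0, 0, 0, 0, 0, -0.05], [0.005, 0, 0, 0, 0, 0, -0.05]],
])

```text
clock: 18.6
tool_pos: [543.7, -42.5, 259.2]
orientation: [-2.904, 1.197, -0.002]
ft_force: [-0.7, -2.2, 4.9]
width: 12.0
finger_force: 30.0
```

```bash
python3 st.py
```

```text
18.6 yaw -44.8 [543.659 -42.517 259.234] F [-0.656 -2.15   4.89 ] M [-0.497  0.155 -0.118] w 12.04 30.0 q6 2.175744644511176 tau6 -0.03974046790972352
```

carry_out([
  [[0.005, 0, 0, 0, 0, 0, -0.026], [0.005, 0, 0, 0, 0, 0, -0.026], [0.005, 0, 0, 0, 0, 0, -0.026]],
])

```text
clock: 18.9
tool_pos: [543.7, -42.5, 259.3]
orientation: [-2.888, 1.235, -0.002]
ft_force: [-0.9, -2.0, 5.0]
width: 11.9
finger_force: 30.0
```

```bash
python3 st.py
```

```text
18.9 yaw -46.29 [543.678 -42.536 259.255] F [-0.885 -2.022  4.975] M [-0.45   0.112 -0.088] w 11.87 30.0 q6 2.2017768995191944 tau6 -0.07788972929120064
```

carry_out([
  [[0.005, 0, 0, 0, 0, 0, -0.026], [0.005, 0, 0, 0, 0, 0, -0.026], [0.005, 0, 0, 0, 0, 0, -0.026]],
])

```text
clock: 19.2
tool_pos: [543.7, -42.5, 259.2]
orientation: [-2.871, 1.272, -0.002]
ft_force: [-0.5, -1.9, 5.4]
width: 11.7
finger_force: 29.9
```

```bash
python3 st.py
```

```text
19.2 yaw -47.81 [543.663 -42.492 259.19 ] F [-0.494 -1.85   5.412] M [-0.433  0.055 -0.102] w 11.7 29.9 q6 2.2281810669096562 tau6 -0.11235754005610943
```

carry_out([
  [[0.005, 0, 0, 0, 0, 0, -0.02], [0.005, 0, 0, 0, 0, 0, -0.02], [0.005, 0, 0, 0, 0, 0, -0.02]],
])

```text
clock: 19.5
tool_pos: [543.7, -42.5, 259.2]
orientation: [-2.858, 1.301, -0.002]
ft_force: [0.4, -2.4, 5.3]
width: 11.9
finger_force: 30.0
```

```bash
python3 st.py
```

```text
19.5 yaw -48.95 [543.691 -42.467 259.223] F [ 0.379 -2.424  5.285] M [-0.328  0.061 -0.066] w 11.94 30.0 q6 2.2481041326141926 tau6 -0.08390062255784869
```

carry_out([
  [[0.005, 0, 0, 0, 0, 0, -0.014], [0.005, 0, 0, 0, 0, 0, -0.014], [0.005, 0, 0, 0, 0, 0, -0.014], [0.005, 0, 0, 0, 0, 0, -0.014]],
])

```text
clock: 19.9
tool_pos: [543.7, -42.5, 259.2]
orientation: [-2.849, 1.321, -0.002]
ft_force: [1.0, -1.3, 4.9]
width: 11.5
finger_force: 30.0
```

```bash
python3 st.py
```

```text
19.9 yaw -49.73 [543.719 -42.478 259.237] F [ 1.031 -1.291  4.872] M [-0.336  0.087 -0.068] w 11.53 30.0 q6 2.2618662363281485 tau6 -0.028247303562238812
```

Torque is near zero in the third click, so I'm letting go and retreating straight up.

carry_out([
  [[0.02, 0, 0, 0, 0, 0, 0], [0.035, 0, 0, 0, 0, 0, 0], [0.045, 0, 0, 0, 0, 0, 0], [0.045, 0, 0, 0, 0, 0, 0], [0.045, 0, 0, 0, 0, 0, 0]],
])

```text
clock: 20.4
tool_pos: [543.2, -42.6, 258.4]
orientation: [-2.85, 1.323, 0.001]
ft_force: [-0.5, 0.7, -0.7]
width: 43.5
finger_force: 0.0
```

carry_out([
  [[0.045, 0, 0, 0.03, 0, 0, 0], [0.045, 0, 0, 0.08, 0, 0, 0], [0.045, 0, 0, 0.13, 0, 0, 0], [0.045, 0, -0.05, 0.13, 0, 0, 0], [0.045, 0, -0.1, 0.13, 0, 0, 0], [0.045, 0, -0.15, 0.13, 0, 0, 0], [0.045, 0, -0.2, 0.13, 0, 0, 0], [0.045, 0, -0.2, 0.13, 0, 0, 0], [0.045, 0, -0.2, 0.13, 0, 0, 0]],
])

```text
clock: 21.3
tool_pos: [543.1, -243.7, 388.3]
orientation: [-2.847, 1.326, 0.001]
ft_force: [0.1, 0.4, -0.0]
width: 45.2
finger_force: 0.0
```

Run:
```python
from rig import r,viewer
from h import *
fs={n:viewer.grab_frame(n) for n in("scene","top")}
im=[]
for n,(x,y,w,h) in(("scene",(215,165,120,110)),("top",(195,180,120,110))):
    f=fs[n]; im.append(cv2.resize(f["image"][y:y+h,x:x+w][:,:,::-1],(400,367),interpolation=cv2.INTER_CUBIC))
    hsv=cv2.cvtColor(f["image"],cv2.COLOR_RGB2HSV); px=(277,185,300,207) if n=="scene" else (262,262,288,278)
    c=hsv[px[1]:px[3],px[0]:px[2]]; m=(c[...,1]>150)&(c[...,2]>90)&(c[...,0]<20); v,u=np.nonzero(m); p=(u.mean()+px[0],v.mean()+px[1]) if len(u) else (0,0)
    print(n,p,len(u),atz(f,p,56))
cv2.imwrite("pics/c4.png",np.hstack(im))
```

```text
scene (np.float64(281.1666666666667), np.float64(194.83333333333334)) 6 [480.5806373  -12.57266945  56.        ]
top (np.float64(273.125), np.float64(270.125)) 8 [478.27380082 -11.15567406  56.        ]
```

View pics/c4.png

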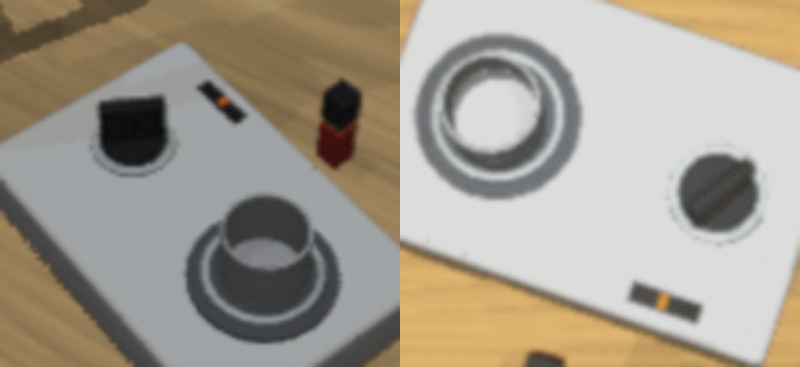

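The cup is upright inside the ring. The indicator reads about −64.7 mm (third click is −65.2), and the lipstick is untouched.

```bash
python3 -c "
from rig import order
print(order.job_done())"
```

```text
the job is handed in; nothing more can be done
None
```

I handed the job in: the steel cup stands upright inside the plate's rim, and the dial went back to its off stop, then up three felt clicks, and was released. The judge returned no verdict, but the last pictures put the indicator at about −64.7 mm, inside the −64.3 to −66.1 mm window.

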